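# Load a thread-tape roll past the sprung flap of the tape cassette

### The arm

A 6-joint arm with a two-finger parallel gripper is mounted at the origin on a cart in front of the work surface, level with it; the furniture and walls round the work are solid. World frame = base frame: x ahead of the robot, y to its left, z up, the work surface at z = 0. Lengths are in m, angles in rad, forces in N, time in s.
With the tool pointing down it reaches from about 0.275 to 0.85 m from the base axis. Payload 19 kg.
Tool frame: the origin (TCP) lies on the front face of the gripper's body, between the roots of the fingers; the fingertips stand 73 mm ahead of it and the grasp point (between the pads) lies 54 mm ahead of it (manip.tcp_to_tips is the distance from the TCP to the fingertips, in m); z points along the fingers, y is the line along which they close (so a half turn about z gives the same grasp; the last joint's range is limited). The gripper opens to 85 mm and grips with 20 to 120 N. Pads are 22 mm wide; open, the fingers measure 114 mm over their backs; the gripper's body (76 mm by 85 mm) begins 54 mm behind the grasp point. The pads swing forward as they close: fully open they stand 13 mm farther back than shut.
Start: joints at [-1.253, 0.15, 1.437, -0, 1.554, -0.134], TCP at [0.251, -0.517, 0.304] pointing down, gripper open.
Joint ranges: [-2.8, 2.8], [-0.68, 2.1], [0.12, 2.68], [-1.39, 4.53], [0.16, 2.79], [-2.81, 2.81]. Speed limits (rad/s): [1.89, 1.89, 2.22, 3.01, 3.01, 3.01].

### API

Orientations are given as a unit quaternion [x, y, z, w].
In Python, from rig import manip, viewer, nets gives the robot as it stands. The module is installed in compiled form; this text tells all that it offers.
- The arm moves only by the tool play_rows, never from a script. Its argument "steps" is a list of rows, each a list of 7 numbers: the closure, from -1 (fully open) to 1 (shut), then the shift along the tool's x, y, z as a fraction of full scale, then the turn, a rotation vector about the tool's x, y, z as a fraction of full scale. In form: [[hand, tx, ty, tz, ax, ay, az], ...]. A call has 1 to 20 rows; each row shifts and turns the commanded pose from where the row before left it, along the tool's axes as they then stand; what a row does not reach is not made up. Full scale, the value 1, is 0.3 m for a shift and 90 degrees for a turn. A row lasts 1/10 s, in which the tool goes at most 50 mm and 8.59 degrees, less where a joint would pass 70% of its speed; a pose out of reach is approached as far as the arm can. A call with a number of a shift or a turn outside -1 to 1 is refused whole. A call with a gripper value outside its range is refused whole. The fingers move at their own pace and stop on an object; the grip force is fixed at half the most. Time passes only in rows, so rows that do not move let the fingers close. It gives the time, the measured TCP pose, the force, the opening and the grip force at its end, in the units of the state.
- manip.observe(): the state, without advancing time (a new reading comes with each control period).
- viewer.get_image(name): name is "scene" or "top"; returns the picture (420x560x3 uint8, red, green, blue); there is no depth.
- viewer.camera_info(name): a dict with "fx", "fy", "cx", "cy" (pixels), "D" ([k1, k2, p1, p2, k3] as OpenCV has them; the pictures are not rectified), "R" (3x3) and "t" (3): a world point X has camera coordinates R X + t. Camera axes: x right, y down, z forward; pixel columns grow to the right and rows downward; lengths in m; the calibration is good to about 2 mm. A picture is of the moment at which its call begins. camera_info takes no time and is no camera call.
- manip.hand_in(): hands the job in; it is judged then, once.
Trained networks look in the newest picture that a camera, given by its name, has taken for a name from the list of things; names that differ only in an ending like _2 or _b are one class to them, and where a whole thing is asked for, a point or a joint stands for the part that bears it (a point fixed in the world has none). Each returns a list of dicts, best first, with "score" (0 to 1); they miss things now and then, are a little off and sometimes report something else, mostly with a low value. They report only what shows in the picture. A call takes as long as a camera call.
- nets.find_in(camera, label): "xy" ([column, row] in pixels, amid what is visible of it).
- nets.trace(camera, label): "region" (420x560 bool, what is visible of it) and "xy" ([column, row] in pixels, amid what is visible of it).
- nets.place_of(camera, label): "xy" ([column, row] in pixels: a listed point, or the origin of a listed thing).
The state is a dict: "t": time; "joint_positions": joint angles; "qvel": joint speeds; "joint_efforts": joint torques, N m; "ee_pos": TCP position; "eef_rot": TCP orientation; "force": force on the tool from outside, world axes, zero at the start; "wrist_torque": the same for the moment, N m; "gripper_width": finger opening in m; "grasp_force": force on a finger pad.
Only numpy, scipy, OpenCV 4.12 (cv2) and the standard library are available. Lean on these libraries where they do the work, as an engineer would, in place of code of your own. Each camera call takes 0.05 s, during which the arm holds its last target. There are 200 camera calls.

### The job

Load the smaller, thinner roll of tape on the counter (the thread tape) into the flat metal tape cassette: lying flat, push it in from the loading plate past the sprung flap, against its spring, and on until it bears firmly on the spring buffer inside. Press it on the buffer with a clear thumb push of about 8 N, never more than 20 N, then take the fingers out so that the roll stays against the buffer and the flap springs shut behind it; leave the other roll and the canister filter where they are.

Things in the scene. Friction and masses are not known exactly. Their poses are not given: they have to be found in the camera images.
- thread_roll: the roll of thread tape to load: a plain white ring lying flat, 54 mm outside diameter, 13 mm high, hole about 27 mm, 50 g give or take a third. Origin at the centre of its underside; z up. It lies on the counter to the left or right of the cassette. It can be gripped across its outside from above.
- cassette: tape cassette: flat grey metal fixture fixed to the counter, loading side towards the robot. Origin on the counter top, on the lane's centre line, below the shut flap; x along the lane, inward (away from the robot), y left, z up. All x, y, z below are in this frame. Base plate 4 mm thick, 112 mm wide, x = -120 to +185 mm; things in it stand at z = 4 mm. Stop at the inner end: see stop.
- apron (a point): point on the loading plate where the roll is best set down: centre line, x = -64 mm, z = 4 mm; axes as the cassette's. The loading plate is the open part of the base plate, x = -120 to -36 mm, without walls.
- mouth (a point): centre of the lane's mouth, x = -6 mm, z = 4 mm. Two lead-in walls, up to z = 21 mm, narrow from 96 mm apart at x = -36 mm to 58 mm here. The lane beyond is 58 mm wide (17 mm wider on the left from x = -6 to 56 mm, tapering to 75 mm, where the open flap lies).
- slot (a point): point on the centre line at x = 80 mm, z = 24 mm, level with the top of the two cover strips that run over the lane from x = -8 to 165 mm (underside z = 21 mm, top z = 24 mm). They leave a slot 42 mm wide along the centre line, open from above: the flat roll cannot pass it, but closed fingers can reach down through it and run along it, pushing the roll from behind.
- flap (a joint): sprung flap's angle, rad: 0 shut (across the lane), growing as it swings inward, end stop 1.45. Steel leaf, 38 mm long in all, z = 6 to 19 mm, on an upright pin at x = 0, y = +40 mm. Its spring gives 0.04 N m shut, 0.16 N m fully open (1 to 4.5 N at the tip): it pushes the roll back out and to the right until the roll's centre is beyond x = 52 mm; it shuts once no finger is in its way.
- flap_tip (a point): axis of the 4 mm roller at the flap's free end, 36 mm from the flap's pin, at half its height
- stop: adjustable stop at the lane's inner end: dark steel block 44 mm wide, fixed to the cassette; origin on the centre line, x = 174 mm, z = 0, axes as the cassette's. It carries a screw with a black spring buffer pad, 46 mm wide, z = 5 to 18 mm. The screw's setting differs each time and is not measured: the pad's face stands anywhere from x = 103 to 133 mm (roll's centre then 76 to 106 mm).
- stop_block (a point): centre of the stop block's face towards the mouth, x = 169 mm, z = 12.5 mm (not the pad). About the pad: it yields by 1500 N/m over 10 mm (15 N), then is solid; it is damped by 60 N s/m, so come on at 15 mm/s or less and feel for it. At least 4 N held for a moment seats the roll; over 20 N is damage. It follows the roll back as the push is eased.
- wide_roll: bystander: a black roll of tape, larger and thicker (62 mm diameter, 18 mm high), lying flat on the other side of the cassette; origin at the centre of its underside. Does not fit the cassette.
- spin_can: bystander: upright white canister filter, 68 mm diameter, 88 mm high; origin at the centre of its underside

How it is judged:
On the way, in this order (a step that is already met when the one before it is completed fails the run):
1. the roll is in the mouth and holds the sprung flap open (more than 0.5 rad) (value of joint flap above 0.5 rad and x of thread_roll in the frame of cassette between -0.01 and 0.052 m and contact force between thread_roll and cassette above 0.5 N), for 0.1 s.
2. the roll, beyond the flap, is pressed on the spring buffer with at least 4 N (contact force between thread_roll and stop above 4 N and x of thread_roll in the frame of cassette above 0.07 m), for 0.1 s.
At the end, for the whole second after the job is handed in: The roll lies flat and at rest in the lane behind the flap, still touching the buffer pad (its centre 70 to 112 mm inward of the shut flap and within 8 mm of the centre line), and the flap is shut (below 0.1 rad) (x of thread_roll in the frame of cassette between 0.07 and 0.112 m and y of thread_roll in the frame of cassette between -0.008 and 0.008 m and z of thread_roll in the frame of cassette below 0.008 m and angle between thread_roll's own z axis and vertical below 0.1 rad and contact force between thread_roll and stop above 0.02 N and value of joint flap below 0.1 rad and linear speed of thread_roll below 0.02 m/s).
It fails at once if the stop or its buffer is pressed with more than 20 N (contact force between anything else and stop above 20 N).
It fails at once if the fingers press on the cassette or its flap with more than 20 N (contact force between the fingers and cassette above 20 N).
It fails at once if the wide roll or the canister filter is moved by more than 30 mm (distance of any of wide_roll, spin_can from where it was at the start of the episode above 0.03 m).
It also fails if it takes over 64 s, if anything falls off the work surface, if the arm or the gripper's body presses on something with over 40 N, if the wrist force passes 120 N, or if a joint passes its speed limit or range.

## Working session

There is one attempt and no reset: what is moved stays moved. The work goes in short steps, Python scripts to look and compute and a tool call to move; the robot and the scene stay as the last step left them, time stands still between calls to the robot, and variables do not carry over. Pictures are saved under pics/ and viewed, at most 10 in all, crops included, and the job is handed in when it is done.

Besides the shell and the picture viewer there is one more tool, called after "Call:" as name(argument=value, ...), one argument or row to a line, values as JSON. play_rows: Moves the arm, as the interface text tells. Shift numbers are shares of 0.3 m and turn numbers shares of 90 degrees, none past 1 either way. Its arguments: {"type":"object","properties":{"steps":{"type":"array"}},"required":["steps"]}

```bash
mkdir -p pics; cat > h.py <<'E'
import numpy as np, cv2
from rig import manip, viewer, nets
from scipy.spatial.transform import Rotation as Ro
def ray(cam,xy,z):
    c=viewer.camera_info(cam);K=np.array([[c['fx'],0,c['cx']],[0,c['fy'],c['cy']],[0,0,1.]])
    n=cv2.undistortPoints(np.array([[xy]],float),K,np.array(c['D'],float))[0,0]
    R=np.array(c['R']);t=np.array(c['t']);d=R.T@np.array([n[0],n[1],1]);o=-R.T@t
    return o+d*(z-o[2])/d[2]
def proj(cam,X):
    c=viewer.camera_info(cam);K=np.array([[c['fx'],0,c['cx']],[0,c['fy'],c['cy']],[0,0,1.]])
    R=np.array(c['R']);return cv2.projectPoints(np.array(X,float).reshape(-1,1,3),cv2.Rodrigues(R)[0],np.array(c['t'],float),K,np.array(c['D'],float))[0][:,0]
def save(cam,n): cv2.imwrite(f'pics/{n}.png',cv2.cvtColor(viewer.get_image(cam),cv2.COLOR_RGB2BGR))
E
python3 - <<'E'
from h import *
np.set_printoptions(precision=4,suppress=True)
save('scene','s0');save('top','t0')
s=manip.observe();print(s['t'],s['ee_pos'],s['eef_rot'],s['force'],s['gripper_width'],manip.tcp_to_tips)
Z=dict(thread_roll=0,cassette=0,apron=.004,mouth=.004,slot=.024,flap_tip=.0125,stop=0,stop_block=.0125,wide_roll=0,spin_can=0)
for cam in('top','scene'):
  c=viewer.camera_info(cam);print(cam,-np.array(c['R']).T@np.array(c['t']))
  for k,z in Z.items():
    for r in nets.place_of(cam,k)[:2]: print(k,round(r['score'],2),np.array(r['xy']),ray(cam,r['xy'],z))
E
```

```text
0.1 [ 0.251  -0.5172  0.3034] [ 0.9746  0.224  -0.0001 -0.0005] [ 0.3169 -0.2728 -0.075 ] 0.0854656092990191 0.0726
top [ 0.3565 -0.0394  1.4269]
thread_roll 0.58 [340.7 272.3] [ 0.4427 -0.2449  0.    ]
cassette 0.58 [270.9 222.1] [ 0.5716 -0.06    0.    ]
cassette 0.33 [271.8 247.3] [ 0.5049 -0.0636  0.    ]
apron 0.84 [269.4 246.3] [ 0.507  -0.0572  0.004 ]
apron 0.73 [158.4 271.8] [0.4338 0.2301 0.004 ]
mouth 0.68 [269.6 225.2] [ 0.5627 -0.0566  0.004 ]
slot 0.88 [269.1 194.9] [ 0.6399 -0.0535  0.024 ]
stop 0.64 [274.6 160.7] [ 0.7392 -0.0668  0.    ]
stop_block 0.77 [269.8 160.5] [ 0.7361 -0.0537  0.0125]
wide_roll 0.67 [158.2 273.6] [0.4293 0.2312 0.    ]
spin_can 0.73 [373.4 177.4] [ 0.6995 -0.3349  0.    ]
scene [0.2969 0.5298 0.7692]
thread_roll 0.55 [359.5 178.3] [ 0.4497 -0.2492 -0.    ]
cassette 0.82 [294.2 211.4] [ 0.5592 -0.068   0.    ]
apron 0.59 [313.2 221.3] [ 0.503  -0.0562  0.004 ]
mouth 0.62 [288.3 212.6] [ 0.5694 -0.0551  0.004 ]
slot 0.66 [258.5 195.9] [ 0.6528 -0.0571  0.024 ]
slot 0.15 [289.5 214.4] [ 0.5573 -0.036   0.024 ]
stop 0.56 [229.1 190.1] [ 0.7434 -0.0611  0.    ]
stop_block 0.81 [228.  187.9] [ 0.7428 -0.057   0.0125]
wide_roll 0.91 [290.9 338.7] [0.4274 0.2335 0.    ]
spin_can 0.6 [285.3 135.8] [ 0.7064 -0.3245  0.    ]
spin_can 0.37 [262.7 195.4] [ 0.6553 -0.0823  0.    ]
```

View pics/t0.png

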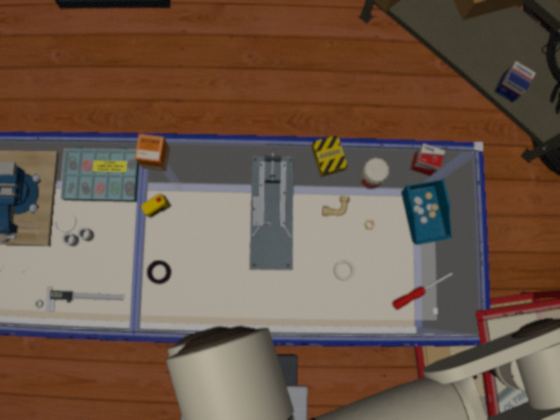

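View pics/s0.png

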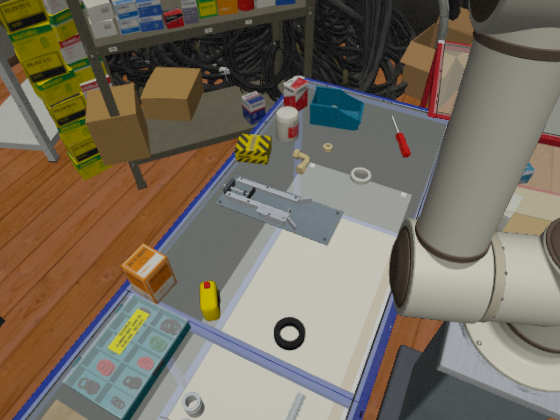

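```bash
python3 - <<'E'
from h import *
np.set_printoptions(precision=4,suppress=True)
for cam in('top','scene'):
  for r in nets.trace(cam,'thread_roll')[:1]:
    m=r['region'];ys,xs=np.nonzero(m)
    c=cv2.convexHull(np.stack([xs,ys],1).astype(np.int32))[:,0].astype(float)
    P=np.array([ray(cam,p,.0065)for p in c]);(x,y),R=cv2.minEnclosingCircle(P[:,:2].astype(np.float32));print(cam,m.sum(),x,y,R,P.mean(0))
  m=nets.trace(cam,'cassette')[0]['region'];ys,xs=np.nonzero(m)
  P=np.array([ray(cam,p,.012)for p in zip(xs,ys)]);print(m.sum(),cv2.minAreaRect(P[:,:2].astype(np.float32)*1000))
  # axis: midline of the region rows
  np.save(f'm_{cam}.npy',m)
E
```

```text
top 163 0.45100343227386475 -0.25273001194000244 0.027625709772109985 [ 0.4516 -0.2528  0.0065]Traceback (most recent call last):
  File "<stdin>", line 9, in <module>
  File "h.py", line 5, in ray
    c=viewer.camera_info(cam);K=np.array([[c['fx'],0,c['cx']],[0,c['fy'],c['cy']],[0,0,1.]])
ValueError: time passes only in moves, steps and waits
```

The top view shows the cassette standing nearly straight at (271,212). The white thread roll is at (343,270), to the right of it, the black roll at (159,272) and the can at (375,172). The scene view agrees: cassette (280,210), thread roll (360,176), wide roll (290,333).

```bash
cat > h.py <<'E'
import numpy as np, cv2
from functools import lru_cache
from rig import manip, viewer, nets
from scipy.spatial.transform import Rotation as Ro
@lru_cache
def cal(cam):
    c=viewer.camera_info(cam);K=np.array([[c['fx'],0,c['cx']],[0,c['fy'],c['cy']],[0,0,1.]])
    return K,np.array(c['D'],float),np.array(c['R']),np.array(c['t'],float)
def ray(cam,xy,z):
    K,D,R,t=cal(cam);xy=np.asarray(xy,float).reshape(-1,1,2)
    n=cv2.undistortPoints(xy,K,D)[:,0]
    d=np.c_[n,np.ones(len(n))]@R;o=-R.T@t
    return o+d*((z-o[2])/d[:,2])[:,None]
def proj(cam,X):
    K,D,R,t=cal(cam)
    return cv2.projectPoints(np.array(X,float).reshape(-1,1,3),cv2.Rodrigues(R)[0],t,K,D)[0][:,0]
def save(cam,n): cv2.imwrite(f'pics/{n}.png',cv2.cvtColor(viewer.get_image(cam),cv2.COLOR_RGB2BGR))
E
python3 - <<'E'
from h import *
np.set_printoptions(precision=4,suppress=True)
for cam in('top','scene'):
  viewer.get_image(cam)
  for lab,z in(('thread_roll',.009),('wide_roll',.012)):
    r=nets.trace(cam,lab)
    if r:
      ys,xs=np.nonzero(r[0]['region']);P=ray(cam,np.c_[xs,ys],z)[:,:2]
      print(cam,lab,cv2.minEnclosingCircle(P.astype(np.float32)),P.mean(0))
  r=nets.trace(cam,'cassette')
  if r:
    m=r[0]['region'];ys,xs=np.nonzero(m);P=ray(cam,np.c_[xs,ys],.004)[:,:2]
    print(m.sum(),cv2.minAreaRect(P.astype(np.float32)*1000))
    np.save(f'm_{cam}.npy',m)
im=cv2.imread('pics/t0.png');cv2.imwrite('pics/c0.png',cv2.resize(im[145:280,235:310],None,fx=4.4,fy=4.4,interpolation=cv2.INTER_CUBIC))
im=cv2.imread('pics/s0.png');cv2.imwrite('pics/c1.png',cv2.resize(im[165:250,210:350],None,fx=5.5,fy=5.5,interpolation=cv2.INTER_CUBIC))
a=cv2.imread('pics/c0.png');b=cv2.imread('pics/c1.png');print(a.shape,b.shape)
E
```

```text
top thread_roll ((0.44933491945266724, -0.2526344656944275), 0.027770573273301125) [ 0.4503 -0.2536]
top wide_roll ((0.43318480253219604, 0.2279798835515976), 0.032330021262168884) [0.4329 0.2277]
4826 ((601.2430419921875, -61.64734649658203), (310.91998291015625, 114.4220199584961), 0.08789244294166565)
scene thread_roll ((0.44787952303886414, -0.2525624930858612), 0.03302108496427536) [ 0.4502 -0.2516]
scene wide_roll ((0.4325155019760132, 0.2287006676197052), 0.03255843371152878) [0.4319 0.2296]
4220 ((603.7193603515625, -65.64276123046875), (314.2538146972656, 122.70689392089844), 0.2635253667831421)
(594, 330, 3) (468, 770, 3)
```

View pics/c0.png

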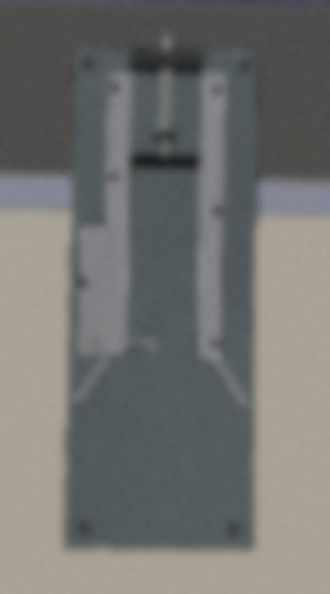

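View pics/c1.png

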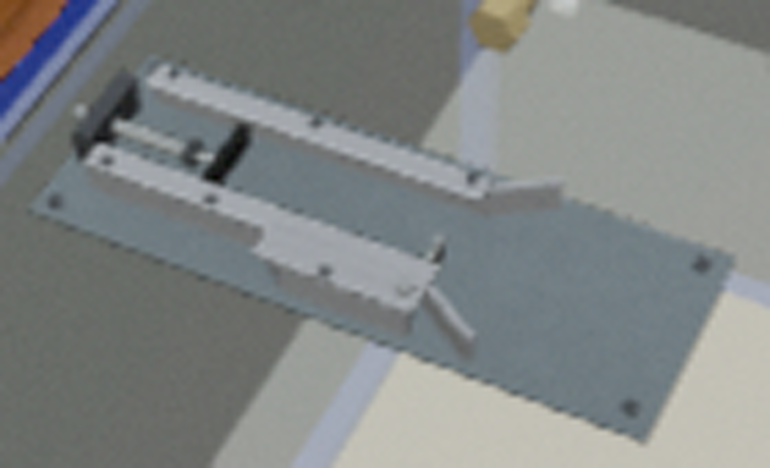

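Crop c0: plate corners at (66,546), (254,546), (257,50) and (77,50), and the pad face at row ~166. Crop c1: corners at (735,258), (645,440), (33,208) and (150,55). The flap is shut at (435,250). I'll fit the pose to these corners.

```bash
python3 - <<'E'
from h import *
from scipy.optimize import least_squares
np.set_printoptions(precision=4,suppress=True)
def f(p,s,o): return (np.array(p)+.5)/s-.5+o
tu=f([(66,546),(254,546),(257,50),(77,50),(82,528),(233,529),(246,65),(88,64)],4.4,(235,145))
su=f([(645,440),(735,258),(150,55),(33,208)],5.5,(210,165))
B=np.array([(-.12,.056),(-.12,-.056),(.185,-.056),(.185,.056)])
for cam,u in(('top',tu[:4]),('scene',su)):
  P=ray(cam,u,.004)[:,:2];print(cam,P)
  g=lambda q:(B@np.array([[np.cos(q[2]),np.sin(q[2])],[-np.sin(q[2]),np.cos(q[2])]])+q[:2]-P).ravel()
  r=least_squares(g,[.57,-.06,0]);print(r.x,r.fun.reshape(-1,2)*1e3)
# pad face top edge z=.018
for cam,u in(('top',f([(131,167),(198,167)],4.4,(235,145))),('scene',f([(218,182),(248,127)],5.5,(210,165)))):
  print(ray(cam,u,.018))
s=manip.observe();print(s['t'],Ro.from_quat(s['eef_rot']).as_matrix())
E
```

```text
top [[ 0.4475 -0.007 ]
 [ 0.4497 -0.1179]
 [ 0.7525 -0.1162]
 [ 0.7498 -0.0059]]
[ 0.5674 -0.062   0.0067] [[-0.4954  0.1961]
 [-1.9184 -0.8269]
 [ 0.2541 -0.5484]
 [ 2.1598  1.1792]]
scene [[ 0.4473 -0.0059]
 [ 0.448  -0.117 ]
 [ 0.7517 -0.1166]
 [ 0.7501 -0.0063]]
[ 0.5668 -0.0615  0.0011] [[-0.6268  0.2947]
 [-1.1451 -0.6621]
 [ 0.1515 -0.6849]
 [ 1.6204  1.0522]]
[[ 0.674  -0.0405  0.018 ]
 [ 0.675  -0.0807  0.018 ]]
[[ 0.6738 -0.0465  0.018 ]
 [ 0.6779 -0.0829  0.018 ]]
1.6 [[ 0.8997  0.4366 -0.0001]
 [ 0.4366 -0.8997  0.0001]
 [ 0.     -0.0002 -1.    ]]
```

Call:
play_rows(
  steps=[
    [-1,0,0,0,0,0,0.072],
    [-1,0,0,0,0,0,0.072],
    [-1,0,0,0,0,0,0.072],
    [-1,0,0,0,0,0,0.072],
    [-1,0.0737,-0.098,0,0,0,0],
    [-1,0.0737,-0.098,0,0,0,0],
    [-1,0.0737,-0.098,0,0,0,0],
    [-1,0.0737,-0.098,0,0,0,0],
    [-1,0.0737,-0.098,0,0,0,0],
    [-1,0.0737,-0.098,0,0,0,0],
    [-1,0.0737,-0.098,0,0,0,0],
    [-1,0.0737,-0.098,0,0,0,0],
    [-1,0.0737,-0.098,0,0,0,0],
    [-1,0,0,0.12,0,0,0],
    [-1,0,0,0.12,0,0,0],
    [-1,0,0,0.12,0,0,0],
    [-1,0,0,0.1,0,0,0],
    [-1,0,0,0,0,0,0],
    [-1,0,0,0,0,0,0],
  ],
)

```text
t: 3.5
ee_pos: [0.4503, -0.253, 0.1667]
eef_rot: [1.0, -0.0, -0.0, -0.0]
force: [0.6, -0.6, 0.1]
gripper_width: 0.0854
grasp_force: 0.0
```

```bash
python3 - <<'E'
from h import *
np.set_printoptions(precision=4,suppress=True)
save('scene','s1')
s=manip.observe();print(s['t'],s['ee_pos'],s['force'],s['gripper_width'],Ro.from_quat(s['eef_rot']).as_matrix(),s['joint_positions'])
im=cv2.imread('pics/s1.png')
print(proj('scene',[.45,-.2525,0]),proj('scene',s['ee_pos']+[0,0,-.06]))
cv2.imwrite('pics/c2.png',cv2.resize(im[100:220,300:440],None,fx=4.5,fy=4.5))
E
```

```text
3.55 [ 0.4507 -0.2532  0.1676] [-0.4703 -0.1041  0.1198] 0.0852709276731883 [[ 1.     -0.0007  0.0014]
 [-0.0007 -1.     -0.001 ]
 [ 0.0014  0.0009 -1.    ]] [-0.6611  0.1169  1.7594  0.0001  1.2636  0.9103]
[[359.7977 177.496 ]] [[365.5108 146.5904]]
```

View pics/c2.png

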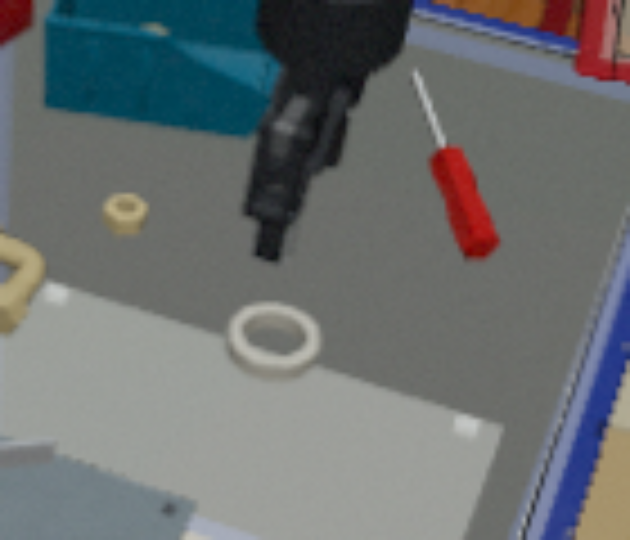

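The open gripper stands over the white ring (ring at (273,340) in the crop, near finger at (268,250)). Next: down and grip.

Call:
play_rows(
  steps=[
    [-1,0,0,0.1,0,0,0],
    [-1,0,0,0.1,0,0,0],
    [-1,0,0,0.06,0,0,0],
    [-1,0,0,0.035,0,0,0],
    [-1,0,0,0.02,0,0,0],
    [-1,0,0,0,0,0,0],
    [1,0,0,0,0,0,0],
    [1,0,0,0,0,0,0],
    [1,0,0,0,0,0,0],
    [1,0,0,0,0,0,0],
    [1,0,0,0,0,0,0],
    [1,0,0,0,0,0,0],
  ],
)

```text
t: 4.75
ee_pos: [0.4505, -0.253, 0.0727]
eef_rot: [1.0, -0.0, 0.001, 0.0]
force: [-2.9, 2.7, 14.7]
gripper_width: 0.0517
grasp_force: 60.3
```

Call:
play_rows(
  steps=[
    [1,0,0,-0.05,0,0,0],
    [1,0,0,-0.08,0,0,0],
    [1,0,0,-0.08,0,0,0],
    [1,0,0,0,0,0,0],
    [1,0,0,0,0,0,0],
  ],
)

```text
t: 5.25
ee_pos: [0.4503, -0.2529, 0.1349]
eef_rot: [1.0, -0.0, 0.001, 0.0]
force: [0.3, -0.1, -0.5]
gripper_width: 0.0516
grasp_force: 63.4
```

```bash
python3 - <<'E'
from h import *
np.set_printoptions(precision=4,suppress=True)
save('scene','s2')
s=manip.observe();print(s['t'],s['ee_pos'],s['force'],s['gripper_width'],s['grasp_force'],manip.tcp_to_tips)
print(proj('scene',s['ee_pos']+[0,0,-.065]))
im=cv2.imread('pics/s2.png')
cv2.imwrite('pics/c3.png',cv2.resize(im[110:210,310:420],None,fx=5.5,fy=5.5,interpolation=cv2.INTER_CUBIC))
E
```

```text
5.3 [ 0.45   -0.2527  0.1341] [ 0.0826  0.5119 -0.8025] 0.05175132759840495 63.42505586799234 0.0726
[[363.496  158.2879]]
```

View pics/c3.png

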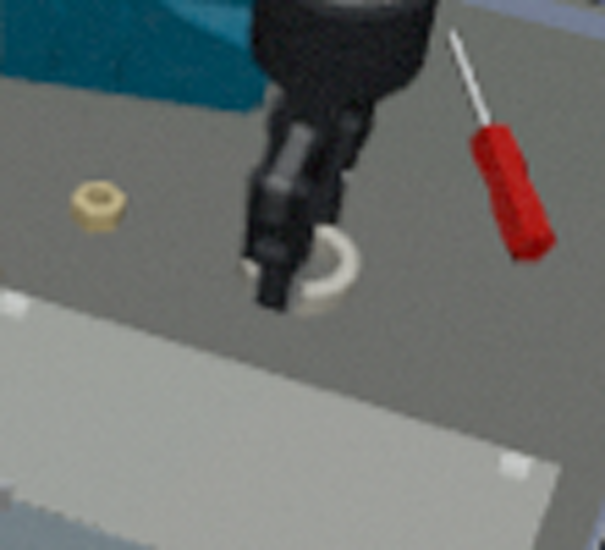

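The white ring is held flat between the fingers, its centre at (303,266) in the crop, where the TCP puts it. Next I carry it to the apron.

Call:
play_rows(
  steps=[
    [1,0.035,-0.127,0,0,0,0],
    [1,0.035,-0.127,0,0,0,0],
    [1,0.035,-0.127,0,0,0,0],
    [1,0.035,-0.127,0,0,0,0],
    [1,0.035,-0.127,0,0,0,0],
    [1,0,0,0,0,0,0],
    [1,0,0,0.08,0,0,0],
    [1,0,0,0.06,0,0,0],
    [1,0,0,0.03,0,0,0],
    [1,0,0,0.01,0,0,0],
    [1,0,0,0.005,0,0,0],
    [1,0,0,0,0,0,0],
  ],
)

```text
t: 6.5
ee_pos: [0.503, -0.0626, 0.0793]
eef_rot: [1.0, -0.0, 0.0, 0.0]
force: [0.5, 0.2, 0.2]
gripper_width: 0.0517
grasp_force: 63.4
```

Call:
play_rows(
  steps=[
    [1,0,0,0.005,0,0,0],
    [1,0,0,0,0,0,0],
  ],
)

```text
t: 6.7
ee_pos: [0.5029, -0.0624, 0.0777]
eef_rot: [1.0, -0.0, 0.0, 0.0]
force: [-0.3, -0.8, -1.1]
gripper_width: 0.0514
grasp_force: 63.4
```

Call:
play_rows(
  steps=[
    [1,0,0,0.003,0,0,0],
    [1,0,0,0,0,0,0],
    [-1,0,0,0,0,0,0],
    [-1,0,0,0,0,0,0],
    [-1,0,0,0,0,0,0],
    [-1,0,0,0,0,0,0],
    [-1,0,0,-0.1,0,0,0],
    [-1,0,0,-0.1,0,0,0],
    [1,-0.08,0,0,0,0,0],
    [1,-0.1,0,0,0,0,0],
    [1,0,0,0,0,0,0],
    [1,0,0,0,0,0,0],
    [1,0,0,0,0,0,0],
    [1,0,0,0,0,0,0],
    [1,0,0,0,0,0,0],
  ],
)

```text
t: 8.2
ee_pos: [0.4491, -0.0623, 0.1363]
eef_rot: [1.0, -0.0, -0.0, -0.0]
force: [0.3, -0.8, 0.9]
gripper_width: 0.0002
grasp_force: 0.0
```

```bash
python3 - <<'E'
from h import *
np.set_printoptions(precision=4,suppress=True)
save('scene','s3')
s=manip.observe();print(s['t'],s['ee_pos'],s['force'],s['gripper_width'],manip.tcp_to_tips)
r=nets.trace('scene','thread_roll')
if r:
  ys,xs=np.nonzero(r[0]['region']);P=ray('scene',np.c_[xs,ys],.013)[:,:2]
  print(r[0]['score'],cv2.minEnclosingCircle(P.astype(np.float32)),P.mean(0))
im=cv2.imread('pics/s3.png')
cv2.imwrite('pics/c4.png',cv2.resize(im[130:250,210:370],None,fx=5,fy=5,interpolation=cv2.INTER_CUBIC))
E
```

```text
8.25 [ 0.449  -0.0623  0.1363] [ 0.4167  0.1498 -0.3578] -3.0495052665073927e-05 0.0726
0.78 ((0.5013899207115173, -0.06349485367536545), 0.031948022544384) [ 0.5017 -0.0633]
```

View pics/c4.png

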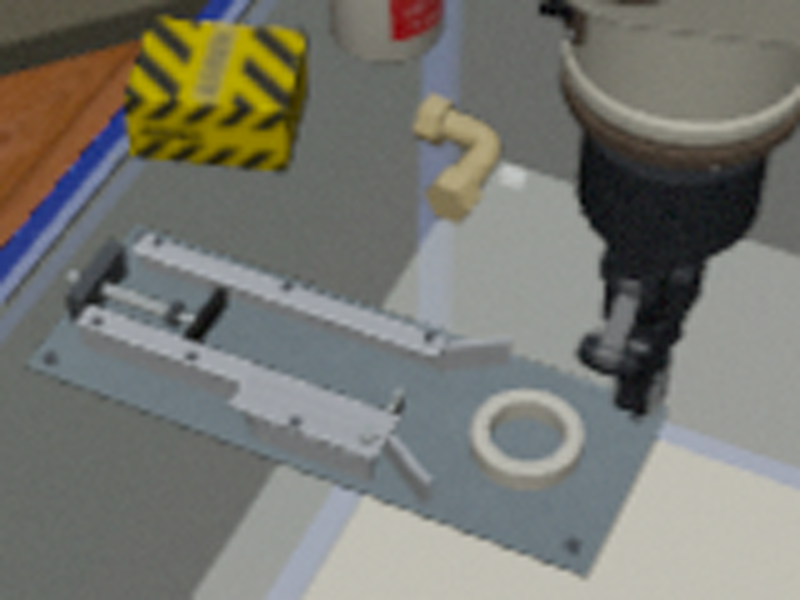

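The ring lies flat on the plate at crop (528,438), about (0.502,-0.063), with the funnel ahead of it. The shut fingers are behind it at (635,405). Next: down and start pushing.

Call:
play_rows(
  steps=[
    [1,0,0,0.08,0,0,0],
    [1,0,0,0.06,0,0,0],
    [1,0,0,0.03,0,0,0],
    [1,0,0,0.01,0,0,0],
    [1,0,-0.003,0,0,0,0],
    [1,0.016,0,0,0,0,0],
    [1,0.016,0,0,0,0,0],
    [1,0.016,0,0,0,0,0],
    [1,0.016,0,0,0,0,0],
    [1,0.016,0,0,0,0,0],
    [1,0.016,0,0,0,0,0],
    [1,0.016,0,0,0,0,0],
    [1,0.016,0,0,0,0,0],
    [1,0.016,0,0,0,0,0],
    [1,0.016,0,0,0,0,0],
    [1,0.016,0,0,0,0,0],
  ],
)

```text
t: 9.9
ee_pos: [0.5019, -0.0614, 0.0825]
eef_rot: [1.0, -0.0, -0.0, -0.0]
force: [-2.0, -0.4, -0.4]
gripper_width: 0.0001
grasp_force: 1.1
```

Call:
play_rows(
  steps=[
    [1,0.01,0,0,0,0,0],
    [1,0.01,0,0,0,0,0],
    [1,0.01,0,0,0,0,0],
    [1,0.01,0,0,0,0,0],
    [1,0.01,0,0,0,0,0],
    [1,0.01,0,0,0,0,0],
    [1,0.01,0,0,0,0,0],
    [1,0.01,0,0,0,0,0],
    [1,0.01,0,0,0,0,0],
    [1,0.01,0,0,0,0,0],
    [1,0.01,0,0,0,0,0],
    [1,0.01,0,0,0,0,0],
  ],
)

```text
t: 11.1
ee_pos: [0.5375, -0.0617, 0.0824]
eef_rot: [1.0, -0.0, -0.0, 0.0]
force: [-6.9, -4.1, 1.8]
gripper_width: -0.0
grasp_force: 3.5
```

```bash
python3 - <<'E'
from h import *
np.set_printoptions(precision=4,suppress=True)
save('scene','s4')
s=manip.observe();print(s['t'],s['ee_pos'],s['force'])
im=cv2.imread('pics/s4.png')
cv2.imwrite('pics/c5.png',cv2.resize(im[150:250,210:350],None,fx=5.5,fy=5.5,interpolation=cv2.INTER_CUBIC))
E
```

```text
11.15 [ 0.5378 -0.0617  0.0824] [-6.0053 -3.4997  1.1809]
```

View pics/c5.png

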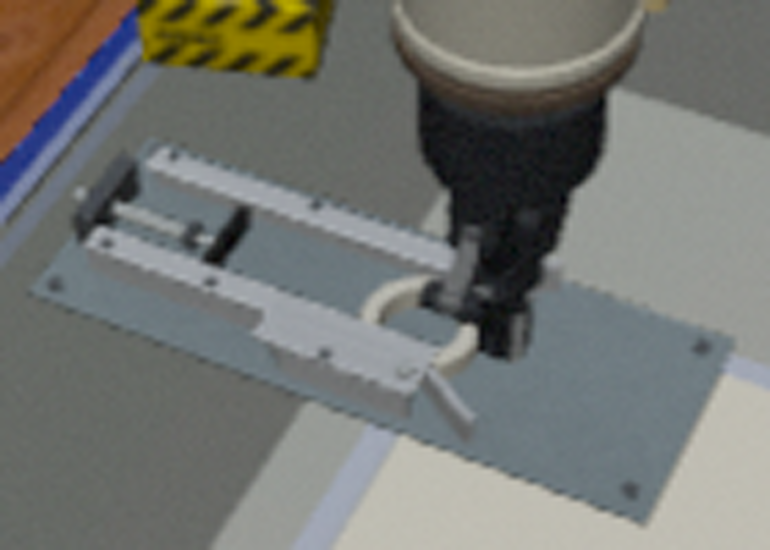

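The ring has passed under the strips at (420,320) and pushes the flap open; the fingers are behind it at (500,335). On with the push.

Call:
play_rows(
  steps=[
    [1,0.01,0,0,0,0,0],
    [1,0.01,0,0,0,0,0],
    [1,0.01,0,0,0,0,0],
    [1,0.01,0,0,0,0,0],
    [1,0.01,0,0,0,0,0],
    [1,0.01,0,0,0,0,0],
    [1,0.01,0,0,0,0,0],
  ],
)

```text
t: 11.85
ee_pos: [0.5585, -0.0612, 0.0823]
eef_rot: [1.0, -0.0, -0.0, -0.0]
force: [-6.0, 1.7, 1.3]
gripper_width: -0.0001
grasp_force: 3.2
```

Call:
play_rows(
  steps=[
    [1,0.01,0,0,0,0,0],
    [1,0.01,0,0,0,0,0],
    [1,0.01,0,0,0,0,0],
    [1,0.01,0,0,0,0,0],
    [1,0.01,0,0,0,0,0],
    [1,0.01,0,0,0,0,0],
    [1,0.01,0,0,0,0,0],
  ],
)

```text
t: 12.55
ee_pos: [0.5798, -0.0613, 0.0825]
eef_rot: [1.0, -0.0, 0.0, -0.0]
force: [-3.3, 0.8, -0.1]
gripper_width: -0.0004
grasp_force: 1.8
```

Call:
play_rows(
  steps=[
    [1,0.004,0,0,0,0,0],
    [1,0.004,0,0,0,0,0],
    [1,0.004,0,0,0,0,0],
    [1,0.004,0,0,0,0,0],
    [1,0.004,0,0,0,0,0],
    [1,0.004,0,0,0,0,0],
    [1,0.004,0,0,0,0,0],
    [1,0.004,0,0,0,0,0],
  ],
)

```text
t: 13.35
ee_pos: [0.5893, -0.0615, 0.0826]
eef_rot: [1.0, -0.0, 0.0, -0.0]
force: [-1.7, -2.9, 2.0]
gripper_width: -0.0001
grasp_force: 1.8
```

Call:
play_rows(
  steps=[
    [1,0.004,0,0,0,0,0],
    [1,0.004,0,0,0,0,0],
    [1,0.004,0,0,0,0,0],
    [1,0.004,0,0,0,0,0],
    [1,0.004,0,0,0,0,0],
    [1,0.004,0,0,0,0,0],
    [1,0.004,0,0,0,0,0],
    [1,0.004,0,0,0,0,0],
    [1,0.004,0,0,0,0,0],
  ],
)

```text
t: 14.25
ee_pos: [0.6001, -0.0613, 0.0824]
eef_rot: [1.0, -0.0, -0.0, -0.0]
force: [-1.4, -0.2, -0.6]
gripper_width: 0.0001
grasp_force: 0.3
```

Call:
play_rows(
  steps=[
    [1,0.004,0,0,0,0,0],
    [1,0.004,0,0,0,0,0],
    [1,0.004,0,0,0,0,0],
  ],
)

```text
t: 14.55
ee_pos: [0.6037, -0.0614, 0.0825]
eef_rot: [1.0, -0.0, -0.0, -0.0]
force: [-0.1, -1.2, -0.1]
gripper_width: 0.0005
grasp_force: 0.1
```

Call:
play_rows(
  steps=[
    [1,0.004,0,0,0,0,0],
    [1,0.004,0,0,0,0,0],
    [1,0.004,0,0,0,0,0],
  ],
)

```text
t: 14.85
ee_pos: [0.6073, -0.0615, 0.0825]
eef_rot: [1.0, -0.0, -0.0, -0.0]
force: [-0.4, -0.4, -0.3]
gripper_width: 0.0001
grasp_force: 0.1
```

Call:
play_rows(
  steps=[
    [1,0.004,0,0,0,0,0],
    [1,0.004,0,0,0,0,0],
  ],
)

```text
t: 15.05
ee_pos: [0.6097, -0.0615, 0.0825]
eef_rot: [1.0, -0.0, -0.0, -0.0]
force: [-0.0, -0.2, -0.2]
gripper_width: -0.0003
grasp_force: 0.1
```

Call:
play_rows(
  steps=[
    [1,0.004,0,0,0,0,0],
    [1,0.004,0,0,0,0,0],
  ],
)

```text
t: 15.25
ee_pos: [0.612, -0.0615, 0.0825]
eef_rot: [1.0, -0.0, -0.0, -0.0]
force: [-2.0, -0.6, -0.0]
gripper_width: -0.0005
grasp_force: 0.9
```

Call:
play_rows(
  steps=[
    [1,0.004,0,0,0,0,0],
    [1,0.004,0,0,0,0,0],
  ],
)

```text
t: 15.45
ee_pos: [0.6141, -0.0615, 0.0824]
eef_rot: [1.0, -0.0, -0.0, -0.0]
force: [-5.4, 0.6, 3.3]
gripper_width: 0.0002
grasp_force: 2.9
```

Call:
play_rows(
  steps=[
    [1,0.003,0,0,0,0,0],
    [1,0.003,0,0,0,0,0],
  ],
)

```text
t: 15.65
ee_pos: [0.6157, -0.0614, 0.0823]
eef_rot: [1.0, -0.0, -0.001, -0.0]
force: [-9.9, -0.2, 4.6]
gripper_width: 0.0002
grasp_force: 4.4
```

Call:
play_rows(
  steps=[
    [1,0.001,0,0,0,0,0],
    [1,0,0,0,0,0,0],
    [1,0,0,0,0,0,0],
    [1,0,0,0,0,0,0],
  ],
)

```text
t: 16.05
ee_pos: [0.6159, -0.0614, 0.0824]
eef_rot: [1.0, -0.0, -0.001, -0.0]
force: [-8.4, -1.0, 4.7]
gripper_width: -0.0
grasp_force: 4.1
```

Call:
play_rows(
  steps=[
    [1,-0.002,0,0,0,0,0],
    [1,-0.002,0,0,0,0,0],
    [1,-0.002,0,0,0,0,0],
    [1,-0.002,0,0,0,0,0],
    [1,-0.002,0,0,0,0,0],
    [1,-0.002,0,0,0,0,0],
    [1,-0.002,0,0,0,0,0],
    [1,-0.002,0,0,0,0,0],
    [1,-0.002,0,0,0,0,0],
    [1,-0.002,0,0,0,0,0],
    [1,-0.002,0,0,0,0,0],
    [1,-0.002,0,0,0,0,0],
    [1,0,0,0,0,0,0],
  ],
)

```text
t: 17.35
ee_pos: [0.6092, -0.0615, 0.0825]
eef_rot: [1.0, -0.0, 0.0, -0.0]
force: [-0.2, 0.1, 0.7]
gripper_width: 0.0001
grasp_force: 0.0
```

Call:
play_rows(
  steps=[
    [1,0,0,-0.02,0,0,0],
    [1,0,0,-0.04,0,0,0],
    [1,0,0,-0.08,0,0,0],
    [1,0,0,-0.1,0,0,0],
    [1,0,0,-0.15,0,0,0],
    [1,-0.1,0,-0.1,0,0,0],
    [1,-0.15,0,0,0,0,0],
    [1,-0.15,0,0,0,0,0],
    [1,0,0,0,0,0,0],
  ],
)

```text
t: 18.25
ee_pos: [0.4854, -0.061, 0.2307]
eef_rot: [1.0, -0.0, 0.0, 0.0]
force: [1.0, -0.2, -0.3]
gripper_width: 0.0004
grasp_force: 0.0
```

```bash
python3 - <<'E'
from h import *
np.set_printoptions(precision=4,suppress=True)
save('scene','s5')
s=manip.observe();print(s['t'],s['ee_pos'],s['force'])
r=nets.trace('scene','thread_roll')
if r:
  ys,xs=np.nonzero(r[0]['region']);P=ray('scene',np.c_[xs,ys],.015)[:,:2];print(r[0]['score'],P.mean(0),P.min(0),P.max(0))
for r in nets.place_of('scene','flap_tip')[:2]: print(r,ray('scene',r['xy'],.0125))
im=cv2.imread('pics/s5.png')
cv2.imwrite('pics/c6.png',cv2.resize(im[165:250,210:350],None,fx=5.5,fy=5.5,interpolation=cv2.INTER_CUBIC))
E
```

```text
18.3 [ 0.4876 -0.0613  0.2312] [0.4536 0.4568 1.0905]
0.72 [ 0.6485 -0.0709] [ 0.6192 -0.0897] [ 0.6767 -0.0481]
```

View pics/c6.png

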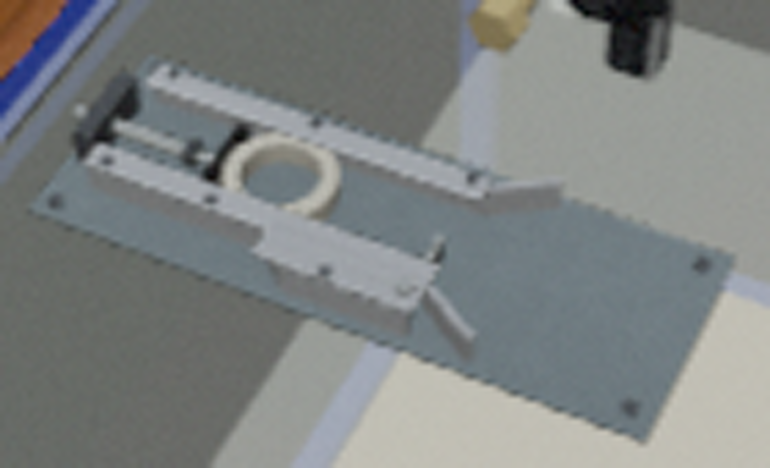

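The ring is at (280,175), lying flat with its edge on the black pad at (225,165). The flap stands shut at (435,250), exactly as at the start, and the fingers are clear. Handing in.

```bash
python3 -c "
from rig import manip
print(manip.hand_in())"
```

```text
the job is handed in; nothing more can be done
None
```

The thread tape is loaded and the job is handed in, with no verdict returned: I held the roll on the buffer at about 8 N (peak reading 9.9 N), and the last picture shows it flat against the pad with the flap shut and the fingers out.

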